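# Change the carving bench's supply over

### The arm

A 6-joint arm with a two-finger parallel gripper is mounted at the origin on the work surface. World frame = base frame: x ahead of the robot, y to its left, z up, the work surface at z = 0. Lengths are in m, angles in rad, forces in N, time in s.
With the tool pointing down it reaches from about 0.4 to 0.825 m from the base axis. Payload 7 kg.
Tool frame: the origin (TCP) lies between the finger pads; the fingertips stand finger_overhang ahead of it and the grasp point (between the pads) lies 2 mm behind it (finger_overhang is the distance from the TCP to the fingertips, in m); z points along the fingers, y is the line along which they close (so a half turn about z gives the same grasp; the last joint's range is limited). The gripper opens to 88 mm and grips with 3 to 60 N. Pads are 19 mm wide; open, the fingers measure 130 mm over their backs; the gripper's body (78 mm by 193 mm) begins 47 mm behind the grasp point.
Start: joints at [1.568, 0.359, 0.012, 0, -1.224, -0.288], TCP at [0.194, 0.647, 0.244] pointing down, gripper open.
Joint ranges: [-3.07, 3.07], [-1.43, 2.12], [-1.02, 1.25], [-3.03, 1.67], [-3.05, -0], [-3.03, 3.03]. Speed limits (rad/s): [2.39, 2.39, 3.01, 3.14, 3.14, 3.14].

### API

Orientations are given as a 3x3 rotation matrix whose columns are the frame's x, y, z axes.
In Python, from bench import observe, camera, sign_off, finger_overhang gives the robot as it stands.
- The arm moves only by the shell command python3 -m creep 'ROWS' [FORCE]. ROWS is JSON, a list of rows, each a list of 3 entries, a list of its own where there are three numbers: the turn, a rotation vector about the tool's x, y, z in degrees, then the shift along the tool's x, y, z in mm, then the closure, from -1 (fully open) to 1 (shut). In form: [[[rx, ry, rz], [x, y, z], claw], ...]. A call has 1 to 10 rows; each row is the pose to reach, as a shift and turn from the pose commanded when the call began, along the tool's axes at that moment; what a row does not reach only later rows make up. A row lasts 1/8 s, in which the tool goes at most 62.5 mm and 10.7 degrees, less where a joint would pass 70% of its speed; a pose out of reach is approached as far as the arm can. A call with a gripper value outside its range is refused whole. The fingers move at their own pace and stop on an object; FORCE is the grip in N (left out, the last holds). Time passes only in rows, so rows that repeat a pose let the fingers close. It gives the time, the measured TCP pose, the force, the opening and the grip force at its end, in the units of the state.
- observe(): the state, without advancing time (a new reading comes with each control period).
- camera(name): name is "scene" or "top" or "wrist"; returns a dict with "color" (400x640x3 uint8, red, green, blue), "depth" (400x640 float32, m along the optical axis (not along the pixel's ray), 0 where there is no reading), "fovy" (degrees; the focal length in pixels is half the picture's height over the tangent of half this angle, whatever the lens; pixels are square), "cx", "cy" (the principal point, pixels), "T" (4x4, takes a point from camera to world coordinates); the wrist camera has in their place "tool_from_camera" (4x4, takes a point from camera to tool coordinates, whose origin is the TCP and whose axes are the flange's). Camera axes: x right, y up, looking along -z (the intrinsics and any distortion apply to the point x, -y, -z); pixel columns grow to the right and rows downward; lengths in m; the calibration is good to about 2 mm. The wrist camera is an equidistant fisheye: a pixel r from the principal point sees the ray r / f radians off the axis. A picture is of the moment at which its call begins: read the wrist's pose just before it.
- sign_off(): hands the job in; it is judged then, once.
The state is a dict: "time_s": time; "qpos": joint angles; "dq": joint speeds; "effort": joint torques, N m; "tcp_pos": TCP position; "eef_rot": TCP orientation; "force": force on the tool from outside, world axes, zero at the start; "ft_torque": the same for the moment, N m; "grip_width": finger opening in m; "grasp_force": force on a finger pad.
Only numpy, scipy, OpenCV 4.12 (cv2) and the standard library are available. Lean on these libraries where they do the work, as an engineer would, in place of code of your own. Each camera call takes 0.05 s, during which the arm holds its last target. There are 200 camera calls.

### The job

Change this bench's supply over to the other machine: swing the blue U-shaped changeover handle right over to the opposite end of its box, the end with the green stripe. Before you move it, turn the red main isolator off, and take whichever one tall thing is standing where the handle has to land and stand it upright in the green tray. Leave the main off and everything else where it is, standing.

Things in the scene. Friction and masses are not known exactly. Their poses are not given: they have to be found in the camera images.
- switch_box: Grey changeover switch box, fixed, 100 x 100 mm, 57 mm high; origin under its centre. The handle swings in its y-z plane from its -y end (white stripe on top) to its +y end (green stripe). Landed, the bar is 98 mm from the centre in +y, 95 mm above the bench: a tall thing about 100 mm out in +y is in its way; those about 125 mm out in -x or +x are clear of it.
- changeover (a joint): Angle of the blue U handle about the hinge: 0 = resting at the white (-y) end, 2.2 = resting at the green (+y) end, 1.1 = straight up. The handle is weighted (0.35 kg) and drops over into either end once past upright.
- handle_grip (a point): Centre of the handle's blue round grip bar (18 mm diameter, runs along the box's x, 100 mm clear between the two 12 mm thick steel side arms), 110 mm from the hinge axis; moves with the handle.
- switch_hinge (a point): Point on the handle's hinge axis, which runs along the box's x, 45 mm above the bench in the middle of the box.
- main_box: Grey box of the rotary main isolator, fixed, 120 x 120 mm, 50 mm high, yellow plate on top with a pair of green marks (along the box's x: on) and a pair of white marks (along its y: off); origin at the centre of its underside.
- main_handle (a joint): Angle of the red main handle: 0 = on (its bar lies along the box's x, over the green marks; so it starts), 1.57 = off (bar along the box's y, over the white marks). To switch off, turn it a quarter turn anticlockwise seen from above; it springs over-centre and snaps into either place.
- main_grip (a point): Point on the red main handle's vertical axis, 82 mm above the bench, 20 mm below the bar's top. The bar is 86 mm long along this point's x, 16 mm thick along its y, and stands from 60 to 102 mm above the bench; it turns with the handle.
- tray: Green open tray fixed to the bench, 240 mm (its x) by 150 mm (its y), walls 40 mm high and 5 mm thick, floor 5 mm above the bench; origin at the centre of its underside. Its -x half holds a tin; its +x half is free (centre at x = +60 mm).
- tin: Round tin, 72 mm diameter, 90 mm high, standing in the tray's -x half; origin under its centre. Leave it.
- blank: Square lime-wood carving blank standing on end, 50 x 50 mm, 155 mm tall, about 0.22 kg; origin at the centre of its underside, sides along its x and y.
- mallet: Turned wooden carver's mallet standing on its head: head 60 to 66 mm diameter up to 80 mm height, above 90 mm a handle 24 to 28 mm in diameter up to 170 mm; about 0.35 kg; origin under the centre of the head.
- can: Red round oil can with a paper band, closed, 58 mm diameter up to 145 mm height, with a 40 mm black cap up to 155 mm; about 0.35 kg; origin at the centre of its underside.
- stone: Grey sharpening stone in a wooden holder, 120 x 50 x 32 mm, lying on the bench; origin under its centre. Leave it.
- gouge: Screwdriver-shaped carving tool 190 mm long, lying along its x; leave it.
- brush: Hand brush 180 mm long, lying along its x; leave it.
Things that resemble listed ones, but are neither listed nor needed, are in the scene too. Leave any purple look-alike of the switch_box alone.

How it is judged:
On the way, in this order (a step that is already met when the one before it is completed fails the run):
1. with the changeover handle still at its starting end, the main is off and the thing in the way stands in the tray (value of joint main_handle above 1.42 rad and value of joint changeover below 0.25 rad and (((x of blank in the frame of tray between -0.1 and 0.1 m and y of blank in the frame of tray between -0.06 and 0.06 m and z of blank in the frame of tray below 0.02 m and angle between blank's own z axis and vertical below 0.15 rad and linear speed of blank below 0.03 m/s) and distance of each of mallet, can from where it was at the start of the episode below 0.03 m) or ((x of mallet in the frame of tray between -0.1 and 0.1 m and y of mallet in the frame of tray between -0.06 and 0.06 m and z of mallet in the frame of tray below 0.02 m and angle between mallet's own z axis and vertical below 0.15 rad and linear speed of mallet below 0.03 m/s) and distance of each of blank, can from where it was at the start of the episode below 0.03 m) or ((x of can in the frame of tray between -0.1 and 0.1 m and y of can in the frame of tray between -0.06 and 0.06 m and z of can in the frame of tray below 0.02 m and angle between can's own z axis and vertical below 0.15 rad and linear speed of can below 0.03 m/s) and distance of each of blank, mallet from where it was at the start of the episode below 0.03 m))), for 0.2 s.
2. the changeover handle is thrown to the green end (value of joint changeover above 2.05 rad and value of joint main_handle above 1.42 rad), for 0.2 s.
At the end, for the whole second after the job is handed in: The main is off (above 1.42 rad), the changeover handle rests at the green end (above 2.05 rad), the thing that stood in the way stands upright (within 0.15 rad) and at rest on the floor of the green tray, and the other two tall things are within 30 mm of where they were (all of step 2 and velocity of joint changeover below 0.1 rad/s and (((x of blank in the frame of tray between -0.1 and 0.1 m and y of blank in the frame of tray between -0.06 and 0.06 m and z of blank in the frame of tray below 0.02 m and angle between blank's own z axis and vertical below 0.15 rad and linear speed of blank below 0.03 m/s) and distance of each of mallet, can from where it was at the start of the episode below 0.03 m) or ((x of mallet in the frame of tray between -0.1 and 0.1 m and y of mallet in the frame of tray between -0.06 and 0.06 m and z of mallet in the frame of tray below 0.02 m and angle between mallet's own z axis and vertical below 0.15 rad and linear speed of mallet below 0.03 m/s) and distance of each of blank, can from where it was at the start of the episode below 0.03 m) or ((x of can in the frame of tray between -0.1 and 0.1 m and y of can in the frame of tray between -0.06 and 0.06 m and z of can in the frame of tray below 0.02 m and angle between can's own z axis and vertical below 0.15 rad and linear speed of can below 0.03 m/s) and distance of each of blank, mallet from where it was at the start of the episode below 0.03 m))); the robot touches nothing.
It fails at once if the changeover handle is moved while the main is on (value of joint main_handle below 1.2 rad and value of joint changeover above 0.4 rad).
It fails at once if one of the three tall things is tipped over (angle between any of blank, mallet, can's own z axis and vertical above 0.6 rad).
It fails at once if the tin, stone, gouge or brush is knocked more than 40 mm from its place (distance of any of tin, stone, gouge, brush from where it was at the start of the episode above 0.04 m).
It also fails if it takes over 72 s, if anything falls off the work surface, if the arm or the gripper's body presses on something with over 40 N, if the wrist force passes 120 N, or if a joint passes its speed limit or range.

## Working session

There is one attempt and no reset: what is moved stays moved. The work goes in short steps, Python scripts to look and compute and a shell command to move; the robot and the scene stay as the last step left them, time stands still between calls to the robot, and variables do not carry over. Pictures are saved under pics/ and viewed, at most 10 in all, crops included, and the job is handed in when it is done.

```bash
ls; mkdir -p pics; python3 - <<'E'
from bench import *
import cv2, numpy as np
print(finger_overhang)
s=observe();print(s)
for n in("scene","top"):
    c=camera(n);cv2.imwrite(f"pics/{n}0.png",c["color"][:,:,::-1]);np.savez(f"/tmp/{n}0.npz",**c)
    print(n,c["fovy"],c["cx"],c["cy"],c["T"].round(3).tolist(), (c["depth"]>0).mean(), [k for k in c])
E
```

```text
pics
0.017
{'time_s': 0.0, 'qpos': array([ 1.56808728e+00,  3.59403936e-01,  1.10652072e-02, -3.66367086e-04,
       -1.22406798e+00, -2.88100177e-01]), 'dq': array([-0.00066648, -0.00025121, -0.00023301,  0.00035228,  0.00063159,
        0.00154811]), 'effort': array([ 1.81636486e-03, -5.82715094e+01,  2.93042368e+01,  6.99685916e+00,
        6.86911939e-03, -1.71038846e-04]), 'tcp_pos': array([0.19342694, 0.64622219, 0.24261146]), 'eef_rot': array([[ 9.57976401e-01, -2.86846813e-01, -3.48925663e-04],
       [-2.86846997e-01, -9.57975057e-01, -1.60941894e-03],
       [ 1.27394612e-04,  1.64187364e-03, -9.99998644e-01]]), 'force': array([-0.09729613,  0.2394531 , -0.07204304]), 'ft_torque': array([-0.00325657,  0.02418639,  0.02821397]), 'grasp_force': 0.0, 'grip_width': 0.08780070366045911}
scene 42.19764235675239 316.84242323371313 192.34682018513203 [[-0.782, -0.406, 0.473, 1.198], [0.623, -0.499, 0.603, 0.91], [-0.009, 0.766, 0.643, 1.034], [0.0, 0.0, 0.0, 1.0]] 0.99590234375 ['color', 'depth', 'fovy', 'cx', 'cy', 'T']
top 56.290884783783575 314.51228569586476 199.86456147072082 [[-0.022, 0.989, -0.149, 0.402], [-0.999, -0.026, -0.022, -0.02], [-0.025, 0.148, 0.989, 0.924], [0.0, 0.0, 0.0, 1.0]] 0.99608203125 ['color', 'depth', 'fovy', 'cx', 'cy', 'T']
```

View pics/scene0.png

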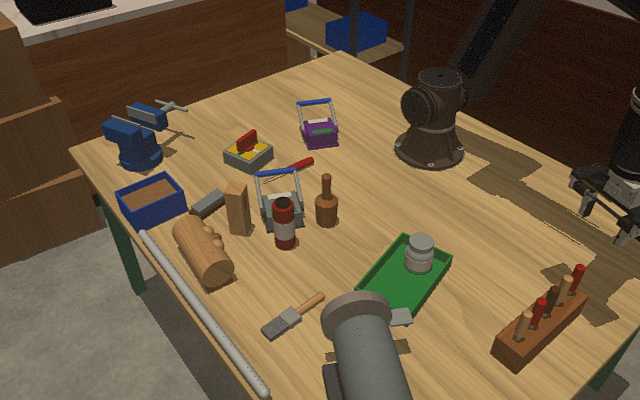

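View pics/top0.png

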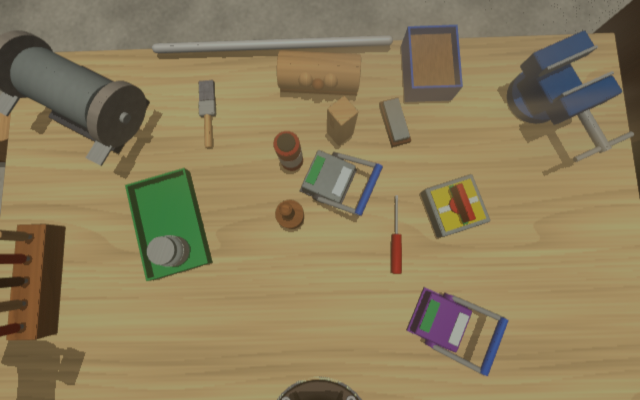

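The scene picture shows the bench obliquely. The top picture shows:
- the grey switch box at (330,178), with its bar at (370,190) and green stripe at (315,168)
- the isolator at (457,205) and the tray at (168,225)
- the can at (288,150), the mallet at (290,214) and the blank at (342,120)

Handle candidates are blue on the grey box (370,190), purple look-alike (493,345) and blue vice (560,85). I choose the grey box. Candidates for the thing in the way are can, mallet and blank, and the can looks most likely from the green stripe side. I'll check that by measurement.

```bash
cat > h.py <<'E'
import numpy as np, cv2
def load(n): return dict(np.load(n))
def cloud(c):
    H,W=c["depth"].shape; f=H/2/np.tan(np.radians(float(c["fovy"]))/2)
    u,v=np.meshgrid(np.arange(W),np.arange(H)); d=c["depth"]
    P=np.stack([(u-c["cx"])/f*d,-(v-c["cy"])/f*d,-d],-1)
    P=P@c["T"][:3,:3].T+c["T"][:3,3]; P[d==0]=np.nan
    return P
def ray(c,u,v,z):
    f=c["depth"].shape[0]/2/np.tan(np.radians(float(c["fovy"]))/2)
    d=c["T"][:3,:3]@np.array([(u-c["cx"])/f,-(v-c["cy"])/f,-1]); o=c["T"][:3,3]
    return o+d*(z-o[2])/d[2]
E
python3 - <<'E'
from h import *
c=load("/tmp/top0.npz");P=cloud(c);s=load("/tmp/scene0.npz");S=cloud(s)
hsv=cv2.cvtColor(c["color"],cv2.COLOR_RGB2HSV)
print("bench z",np.nanmedian(P[300:330,250:350,2]),np.nanmedian(S[220:240,420:460,2]))
def comp(name,box,zlo,zhi,hl=(0,0,0),hh=(180,255,255)):
    x0,y0,x1,y1=box;m=np.zeros(P.shape[:2],bool);m[y0:y1,x0:x1]=1
    m&=(P[...,2]>zlo)&(P[...,2]<zhi)&(cv2.inRange(hsv,hl,hh)>0)
    m=cv2.morphologyEx(m.astype(np.uint8),cv2.MORPH_OPEN,np.ones((2,2)))>0
    q=P[m]; 
    if len(q)<5: print(name,len(q));return
    r=cv2.minAreaRect((q[:,:2]*1000).astype(np.float32))
    print(name,len(q),"med",np.median(q,0).round(4),"rect",np.round(r[0],1),np.round(r[1],1),round(r[2],1), "pca",np.linalg.svd(q[:,:2]-q[:,:2].mean(0),full_matrices=0)[2][0].round(3))
comp("can cap",(270,120,310,180),.148,.17)
comp("can shoulder",(270,120,310,180),.135,.15)
comp("mallet top",(270,190,310,235),.155,.185)
comp("mallet head",(270,190,310,235),.06,.09)
comp("blank top",(320,90,365,150),.145,.17)
comp("switch box",(295,140,365,220),.045,.065)
comp("green",(295,140,345,200),.045,.07,(40,80,40),(85,255,255))
comp("white",(325,150,360,205),.045,.07,(0,0,150),(180,50,255))
comp("bar",(350,150,390,220),.06,.12,(100,90,50),(125,255,255))
comp("mainplate",(420,170,495,240),.04,.06)
comp("mainyellow",(420,170,495,240),.04,.06,(20,120,80),(33,255,255))
comp("mainbar",(440,175,485,230),.09,.115)
comp("tray",(120,160,215,285),.03,.05,(40,80,20),(85,255,255))
comp("tray floor",(120,160,215,285),.0,.015,(40,80,20),(85,255,255))
comp("tin",(140,230,190,270),.08,.1)
im=cv2.resize(c["color"][90:270,260:500],None,fx=3,fy=3,interpolation=cv2.INTER_CUBIC)
cv2.imwrite("pics/crop.png",im[:,:,::-1])
E
```

```text
bench z -0.0003470533510994134 0.0007990395498782554Traceback (most recent call last):
  File "<stdin>", line 13, in <module>
  File "<stdin>", line 12, in comp
    u, s, vh = gufunc(a, signature=signature)
               ~~~~~~^^^^^^^^^^^^^^^^^^^^^^^^
    raise LinAlgError("SVD did not converge")
numpy.linalg.LinAlgError: SVD did not converge
```

```bash
python3 - <<'E'
from h import *
c=load("/tmp/top0.npz");P=cloud(c)
hsv=cv2.cvtColor(c["color"],cv2.COLOR_RGB2HSV)
def comp(name,box,zlo,zhi,hl=(0,0,0),hh=(180,255,255)):
    x0,y0,x1,y1=box;m=np.zeros(P.shape[:2],bool);m[y0:y1,x0:x1]=1
    m&=(P[...,2]>zlo)&(P[...,2]<zhi)&(cv2.inRange(hsv,hl,hh)>0)
    n,l,st,_=cv2.connectedComponentsWithStats(m.astype(np.uint8))
    if n<2: print(name,0);return
    q=P[l==1+st[1:,4].argmax()]
    r=cv2.minAreaRect((q[:,:2]*1000).astype(np.float32))
    print(name,len(q),"med",np.median(q,0).round(4),"rect",np.round(r[0],1),np.round(r[1],1),round(r[2],1), "pca",np.linalg.svd(q[:,:2]-q[:,:2].mean(0),full_matrices=0)[2][0].round(3))
comp("can cap",(270,120,310,180),.148,.17)
comp("can shoulder",(270,120,310,180),.135,.15)
comp("mallet top",(270,190,310,235),.155,.185)
comp("mallet head",(270,190,310,235),.06,.09)
comp("blank top",(320,90,365,150),.145,.17)
comp("switch box",(295,140,365,220),.045,.065)
comp("green",(295,140,345,200),.045,.07,(40,80,40),(85,255,255))
comp("white",(325,150,360,205),.045,.07,(0,0,150),(180,50,255))
comp("bar",(350,150,390,220),.06,.12,(100,90,50),(125,255,255))
comp("mainplate",(420,170,495,240),.04,.06)
comp("mainyellow",(420,170,495,240),.04,.06,(20,120,80),(33,255,255))
comp("mainbar",(440,175,485,230),.09,.115)
comp("tray",(120,160,215,285),.03,.05,(40,80,20),(85,255,255))
comp("tray floor",(120,160,215,285),.0,.015,(40,80,20),(85,255,255))
comp("tin",(140,230,190,270),.08,.1)
im=cv2.resize(c["color"][90:270,260:500],None,fx=3,fy=3,interpolation=cv2.INTER_CUBIC)
cv2.imwrite("pics/crop.png",im[:,:,::-1])
E
```

```text
can cap 266 med [0.6447 0.0553 0.1547] rect [646.   55.4] [38.3 37.6] 89.2 pca [-0.979 -0.203]
can shoulder 289 med [0.6367 0.0522 0.1447] rect [644.7  56.2] [56.8 55.3] 89.7 pca [-0.175 -0.985]
mallet top 143 med [0.5002 0.057  0.1678] rect [500.1  57.1] [26.2 25.7] 26.1 pca [-0.982 -0.189]
mallet head 451 med [0.4927 0.0502 0.083 ] rect [500.2  56.7] [63.4 64.5] 44.5 pca [ 0.593 -0.805]
blank top 540 med [ 0.7112 -0.067   0.1544] rect [713.1 -67.3] [50.5 50.6] 36.8 pca [-0.963  0.268]
switch box 1914 med [ 0.5894 -0.0345  0.056 ] rect [591.2 -34.3] [100.1 127.2] 64.5 pca [-0.904  0.429]
green 255 med [ 0.6043 -0.0037  0.0573] rect [605.1  -3.8] [21.3 69.1] 64.8 pca [-0.903  0.43 ]
white 256 med [ 0.5761 -0.0649  0.057 ] rect [576.4 -65.3] [21.4 68.5] 63.7 pca [-0.901  0.434]
bar 335 med [ 0.547  -0.1218  0.1021] rect [ 547.4 -122.3] [ 14.  120.6] 64.2 pca [-0.901  0.433]
mainplate 2084 med [ 0.5113 -0.3203  0.0507] rect [ 514.7 -334.1] [120.1 119.9] 16.8 pca [-0.211  0.977]
mainyellow 336 med [ 0.4777 -0.3151  0.0513] rect [ 479.4 -316.3] [44.3 45.4] 15.8 pca [-0.301 -0.954]
mainbar 340 med [ 0.5143 -0.3329  0.1006] rect [ 514.3 -334.3] [85.2 17. ] 16.1 pca [-0.958 -0.286]
tray 1019 med [0.4865 0.3775 0.039 ] rect [489.3 358.6] [239.4 153. ] 15.2 pca [-0.958 -0.286]
tray floor 3787 med [0.5129 0.3671 0.0052] rect [489.8 365. ] [229.1 132.2] 14.9 pca [-0.925 -0.381]
tin 676 med [0.4233 0.3417 0.0948] rect [423.8 343.8] [62.7 61.7] 63.5 pca [-0.026 -1.   ]
```

View pics/crop.png

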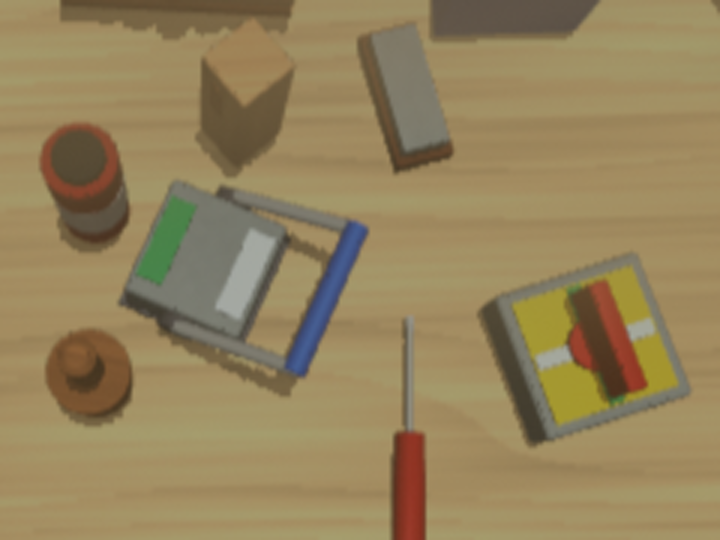

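The crop shows the can (80,180 in the crop) straight off the green end. In the box frame it lies about (12, 105) mm. The mallet is at (-120, 45) and the blank at (125, 22), both clear. So the can moves, and the isolator bar lies over its green marks (on).

```bash
cat > go.py <<'E'
import sys, numpy as np
from bench import observe
def go(x,y,z,yaw=None):
    s=observe();R=s["eef_rot"];cur=np.degrees(np.arctan2(R[1,0],R[0,0]))
    d=R.T@(np.array([x,y,z])-s["tcp_pos"])*1000
    rz=0 if yaw is None else -((yaw-cur+180)%360-180)
    print("t",round(s["time_s"],2),"cur",s["tcp_pos"].round(4),"yaw",round(cur,1),"q",s["qpos"].round(2),"F",s["force"].round(1),"grip",round(s["grip_width"],4),round(s["grasp_force"],1),"-> rz",round(rz,1),"shift",d.round(1))
if __name__=="__main__": go(*map(float,sys.argv[1:]))
E
python3 go.py .645 .0555 .240; python3 go.py .645 .0555 .116
```

```text
t 0.1 cur [0.1934 0.6463 0.2427] yaw -16.7 q [ 1.57  0.36  0.01 -0.   -1.22 -0.29] F [-0.1 -0.6  0.8] grip 0.0879 0.0 -> rz 0 shift [602.1 436.4   3.4]
t 0.1 cur [0.1934 0.6463 0.2427] yaw -16.7 q [ 1.57  0.36  0.01 -0.   -1.22 -0.29] F [-0.1 -0.6  0.8] grip 0.0879 0.0 -> rz 0 shift [602.  436.2 127.4]
```

```bash
python3 -m creep '[[[0,0,0],[602,436,0],-1],[[0,0,0],[602,436,0],-1],[[0,0,0],[602,436,0],-1],[[0,0,0],[602,436,0],-1],[[0,0,0],[602,436,0],-1],[[0,0,0],[602,436,0],-1],[[0,0,0],[602,436,0],-1],[[0,0,0],[602,436,0],-1],[[0,0,0],[602,436,0],-1],[[0,0,0],[602,436,0],-1]]' 25
python3 go.py .645 .0555 .240
python3 -m creep '[[[0,0,0],[200,145,0],-1],[[0,0,0],[200,145,0],-1]]' >/dev/null; python3 go.py .645 .0555 .240
```

```text
time_s: 1.35
tcp_pos: [0.5742, 0.1485, 0.2434]
eef_rot: [[0.958, -0.287, -0.0], [-0.287, -0.958, 0.0], [-0.0, 0.0, -1.0]]
force: [0.8, 1.5, 1.4]
grip_width: 0.0876
grasp_force: 0.0
t 1.35 cur [0.5742 0.1485 0.2434] yaw -16.6 q [ 0.58  0.23 -0.18 -0.   -1.17  0.7 ] F [0.8 1.5 1.4] grip 0.0876 0.0 -> rz 0 shift [94.5 68.8  3.4]
t 1.6 cur [0.6501 0.0492 0.2432] yaw -16.7 q [ 0.37  0.32 -0.04 -0.   -1.21  0.91] F [ 0.2  0.1 -0.7] grip 0.0874 0.0 -> rz 0 shift [-6.7 -4.6  3.2]
```

```bash
python3 -m creep '[[[0,0,0],[0,0,0],-1],[[0,0,0],[0,0,0],-1]]' >/dev/null; python3 go.py .645 .0555 .116
```

```text
t 1.85 cur [0.649  0.0505 0.2428] yaw -16.7 q [ 0.38  0.32 -0.05 -0.   -1.21  0.9 ] F [ 0.9 -0.1  0.2] grip 0.0877 0.0 -> rz 0 shift [ -5.1  -3.7 126.8]
```

```bash
python3 -m creep '[[[0,0,0],[-5,-4,0],-1],[[0,0,0],[-5,-4,40],-1],[[0,0,0],[-5,-4,80],-1],[[0,0,0],[-5,-4,110],-1],[[0,0,0],[-5,-4,126],-1],[[0,0,0],[-5,-4,126],-1],[[0,0,0],[-5,-4,126],-1]]'; python3 go.py .645 .0555 .116
python3 -c "
from bench import *;import cv2
cv2.imwrite('pics/w1.png',camera('wrist')['color'][:,:,::-1])"
```

```text
time_s: 2.72
tcp_pos: [0.6464, 0.0569, 0.1191]
eef_rot: [[0.958, -0.286, 0.002], [-0.286, -0.958, 0.0], [0.002, -0.001, -1.0]]
force: [-0.3, -0.6, 0.7]
grip_width: 0.0876
grasp_force: 0.0
t 2.73 cur [0.6464 0.0569 0.1191] yaw -16.6 q [ 0.39  0.41 -0.21  0.   -0.95  0.89] F [-0.3 -0.6  0.7] grip 0.0876 0.0 -> rz 0 shift [-1.   1.8  3.1]
```

View pics/w1.png

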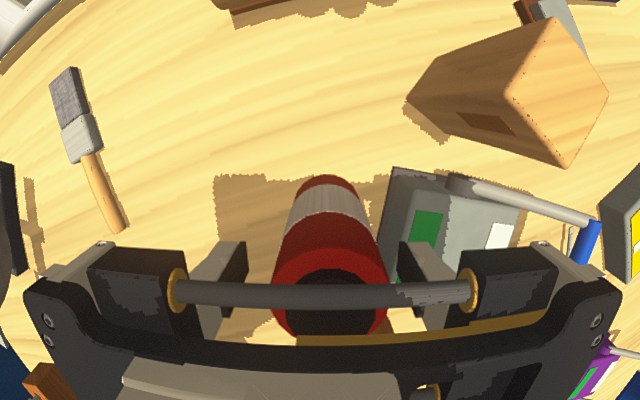

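The can (330,260) stands between the fingers. I'll close on it, then lift.

```bash
python3 -m creep '[[[0,0,0],[0,1,2],0.4],[[0,0,0],[0,1,2],0.4],[[0,0,0],[0,1,2],0.6],[[0,0,0],[0,1,2],0.6],[[0,0,0],[0,1,2],0.6],[[0,0,0],[0,1,2],0.6],[[0,0,0],[0,1,2],0.6]]' 30
python3 -m creep '[[[0,0,0],[0,0,-20],0.6],[[0,0,0],[0,0,-60],0.6],[[0,0,0],[0,0,-100],0.6],[[0,0,0],[0,0,-120],0.6],[[0,0,0],[0,0,-120],0.6],[[0,0,0],[0,0,-120],0.6]]'
python3 go.py .547 .374 .235
```

```text
time_s: 3.65
tcp_pos: [0.6454, 0.0552, 0.1156]
eef_rot: [[0.958, -0.287, 0.0], [-0.287, -0.958, -0.0], [0.0, 0.0, -1.0]]
force: [-0.7, -1.5, 1.4]
grip_width: 0.0577
grasp_force: 29.9
time_s: 4.4
tcp_pos: [0.6444, 0.0553, 0.2336]
eef_rot: [[0.958, -0.287, -0.003], [-0.287, -0.958, -0.0], [-0.003, 0.001, -1.0]]
force: [-0.3, -0.0, -3.6]
grip_width: 0.0576
grasp_force: 29.9
t 4.4 cur [0.6444 0.0553 0.2336] yaw -16.7 q [ 0.39  0.32 -0.07 -0.   -1.19  0.89] F [-0.3 -0.  -3.6] grip 0.0576 29.9 -> rz 0 shift [-184.7 -277.3   -1.1]
```

```bash
python3 -m creep '[[[0,0,0],[-15,-22,0],0.6],[[0,0,0],[-40,-60,0],0.6],[[0,0,0],[-65,-98,0],0.6],[[0,0,0],[-90,-135,0],0.6],[[0,0,0],[-115,-173,0],0.6],[[0,0,0],[-140,-210,0],0.6],[[0,0,0],[-163,-245,0],0.6],[[0,0,0],[-178,-267,0],0.6],[[0,0,0],[-184,-277,0],0.6],[[0,0,0],[-184,-277,0],0.6]]' >/dev/null
python3 -m creep '[[[0,0,0],[0,0,0],0.6],[[0,0,0],[0,0,0],0.6]]'
python3 go.py .547 .374 .122
```

```text
time_s: 5.9
tcp_pos: [0.5489, 0.3724, 0.2357]
eef_rot: [[0.958, -0.288, 0.0], [-0.288, -0.958, -0.0], [0.0, -0.0, -1.0]]
force: [-0.1, -0.4, -3.1]
grip_width: 0.0576
grasp_force: 29.9
t 5.9 cur [0.5489 0.3724 0.2357] yaw -16.7 q [ 0.89  0.34 -0.03  0.   -1.2   0.39] F [-0.1 -0.4 -3.1] grip 0.0576 29.9 -> rz 0 shift [ -2.3  -1.  113.7]
```

```bash
python3 -m creep '[[[0,0,0],[-2,-1,30],0.6],[[0,0,0],[-2,-1,60],0.6],[[0,0,0],[-2,-1,85],0.6],[[0,0,0],[-2,-1,100],0.6],[[0,0,0],[-2,-1,107],0.6],[[0,0,0],[-2,-1,110],0.6],[[0,0,0],[-2,-1,110],0.6],[[0,0,0],[-2,-1,110],0.6]]'
python3 go.py .547 .374 .122
```

```text
time_s: 6.9
tcp_pos: [0.5472, 0.3753, 0.1264]
eef_rot: [[0.958, -0.287, 0.001], [-0.287, -0.958, 0.001], [0.001, -0.001, -1.0]]
force: [-0.3, -0.8, -3.4]
grip_width: 0.0577
grasp_force: 29.9
t 6.9 cur [0.5472 0.3753 0.1264] yaw -16.7 q [ 0.89  0.43 -0.16  0.   -0.98  0.39] F [-0.3 -0.8 -3.4] grip 0.0577 29.9 -> rz 0 shift [0.2 1.3 4.4]
```

```bash
python3 -m creep '[[[0,0,0],[0,0,2],0.6],[[0,0,0],[0,0,4],0.6],[[0,0,0],[0,0,5],0.6],[[0,0,0],[0,0,5],0.6]]'
```

```text
time_s: 7.4
tcp_pos: [0.5469, 0.3749, 0.1207]
eef_rot: [[0.958, -0.287, 0.0], [-0.287, -0.958, -0.0], [0.0, 0.0, -1.0]]
force: [-1.0, -0.1, -0.3]
grip_width: 0.0577
grasp_force: 29.9
```

```bash
python3 -m creep '[[[0,0,0],[0,0,0],0.2],[[0,0,0],[0,0,0],-0.2],[[0,0,0],[0,0,0],-0.6],[[0,0,0],[0,0,0],-1],[[0,0,0],[0,0,0],-1],[[0,0,0],[0,0,-30],-1],[[0,0,0],[0,0,-80],-1],[[0,0,0],[0,0,-125],-1],[[0,0,0],[0,0,-125],-1],[[0,0,0],[0,0,-125],-1]]'
python3 go.py .5145 -.334 .245 -163.7
python3 - <<'E'
from h import *;from bench import camera
c=camera("top");P=cloud(c)
m=(P[...,2]>.148)&(P[...,2]<.175);n,l,st,ce=cv2.connectedComponentsWithStats(m.astype(np.uint8))
for i in range(1,n):
    if st[i,4]>80: print(ce[i].round(),np.median(P[l==i],0).round(3),cv2.minAreaRect((P[l==i][:,:2]*1000).astype(np.float32))[:2])
E
```

```text
time_s: 8.65
tcp_pos: [0.5466, 0.3749, 0.2455]
eef_rot: [[0.958, -0.287, -0.0], [-0.287, -0.958, 0.001], [-0.0, -0.0, -1.0]]
force: [-0.8, -1.0, -0.7]
grip_width: 0.0878
grasp_force: 0.0
t 8.65 cur [0.5466 0.3749 0.2455] yaw -16.7 q [ 0.89  0.34 -0.01 -0.   -1.22  0.39] F [-0.8 -1.  -0.7] grip 0.0878 0.0 -> rz 147.0 shift [1.726e+02 6.883e+02 1.000e-01]
[47. 78.] [0.801 0.585 0.166] ((808.7614135742188, 565.5411376953125), (241.6138916015625, 145.17013549804688))
[563.  51.] [ 0.827 -0.547  0.159] ((830.7191772460938, -550.0108642578125), (51.22085952758789, 130.42822265625))
[589.  94.] [ 0.729 -0.588  0.159] ((730.3306274414062, -592.7044677734375), (50.687503814697266, 132.83334350585938))
[113. 112.] [0.718 0.428 0.162] ((727.895751953125, 434.7049255371094), (28.47437286376953, 144.51414489746094))
[342. 110.] [ 0.712 -0.067  0.155] ((713.2095947265625, -67.41133117675781), (50.35117721557617, 50.008975982666016))
[144. 194.] [0.54  0.357 0.15 ] ((540.7567749023438, 358.8277587890625), (19.568655014038086, 52.74164962768555))
[285. 209.] [0.5   0.057 0.168] ((500.1396179199219, 56.77483367919922), (25.595050811767578, 26.031618118286133))
```

```bash
python3 -m creep '[[[0,0,10],[12,48,0],-1],[[0,0,20],[24,97,0],-1],[[0,0,30],[36,145,0],-1],[[0,0,40],[48,193,0],-1],[[0,0,50],[60,241,0],-1],[[0,0,60],[73,290,0],-1],[[0,0,70],[85,338,0],-1],[[0,0,80],[97,386,0],-1],[[0,0,90],[109,434,0],-1],[[0,0,98],[118,470,0],-1]]' 60
python3 go.py .5145 -.334 .245 -163.7
```

```text
time_s: 9.95
tcp_pos: [0.5242, -0.111, 0.2444]
eef_rot: [[-0.423, -0.906, -0.002], [-0.906, 0.423, -0.0], [0.001, 0.002, -1.0]]
force: [0.3, -0.2, 0.4]
grip_width: 0.0878
grasp_force: 0.0
t 9.95 cur [ 0.5242 -0.111   0.2444] yaw -115.0 q [ 0.16  0.13 -0.29 -0.   -1.15 -0.59] F [ 0.3 -0.2  0.4] grip 0.0878 0.0 -> rz 48.7 shift [206.2 -85.4  -0.6]
```

```bash
python3 -m creep '[[[0,0,10],[40,-17,0],-1],[[0,0,20],[80,-34,0],-1],[[0,0,30],[120,-51,0],-1],[[0,0,40],[160,-68,0],-1],[[0,0,48],[195,-82,0],-1],[[0,0,49],[203,-86,0],-1],[[0,0,49],[203,-86,0],-1],[[0,0,49],[203,-86,0],-1]]' >/dev/null
python3 go.py .5145 -.334 .085 -163.7
```

```text
t 10.95 cur [ 0.5187 -0.3286  0.2452] yaw -163.6 q [-0.25  0.26 -0.13 -0.   -1.19 -1.04] F [ 0.3  1.  -0.5] grip 0.0875 0.0 -> rz 0.1 shift [  5.5  -4.1 160.2]
```

```bash
python3 -m creep '[[[0,0,0],[5,-4,0],-0.3],[[0,0,0],[5,-4,40],-0.3],[[0,0,0],[5,-4,80],-0.3],[[0,0,0],[5,-4,120],-0.3],[[0,0,0],[5,-4,150],-0.3],[[0,0,0],[5,-4,160],-0.3],[[0,0,0],[5,-4,160],-0.3],[[0,0,0],[5,-4,160],-0.3]]' 
python3 go.py .5145 -.334 .085 -163.7
```

```text
time_s: 11.95
tcp_pos: [0.5159, -0.335, 0.0871]
eef_rot: [[-0.959, -0.282, 0.002], [-0.282, 0.959, -0.001], [-0.002, -0.001, -1.0]]
force: [0.3, 0.8, 1.2]
grip_width: 0.0567
grasp_force: 0.0
t 11.95 cur [ 0.5159 -0.335   0.0871] yaw -163.6 q [-0.26  0.4  -0.32  0.   -0.85 -1.03] F [0.3 0.8 1.2] grip 0.0567 0.0 -> rz 0.1 shift [1.1 1.4 2.1]
```

```bash
python3 -m creep '[[[0,0,0],[1,1,1],0.5],[[0,0,0],[1,1,1],0.6],[[0,0,0],[1,1,1],0.8],[[0,0,0],[1,1,1],0.9],[[0,0,0],[1,1,1],0.9],[[0,0,0],[1,1,1],0.9],[[0,0,0],[1,1,1],0.9]]' 60
python3 go.py .5145 -.334 .085 -163.7
```

```text
time_s: 12.82
tcp_pos: [0.5145, -0.3363, 0.0847]
eef_rot: [[-0.96, -0.282, 0.001], [-0.282, 0.959, -0.003], [-0.001, -0.003, -1.0]]
force: [1.7, -13.0, -5.4]
grip_width: 0.0158
grasp_force: 60.0
t 12.82 cur [ 0.5145 -0.3363  0.0847] yaw -163.6 q [-0.26  0.4  -0.32  0.   -0.84 -1.03] F [  1.7 -13.   -5.4] grip 0.0158 60.0 -> rz 0.1 shift [-0.7  2.2 -0.3]
```

```bash
python3 -m creep '[[[0,0,-5],[0,-2,0],0.9],[[0,0,-14],[0,-2,0],0.9],[[0,0,-23],[0,-2,0],0.9],[[0,0,-32],[0,-2,0],0.9]]' 
python3 go.py .5145 -.334 .085
```

```text
time_s: 13.32
tcp_pos: [0.5137, -0.3355, 0.0847]
eef_rot: [[-0.661, -0.75, -0.001], [-0.75, 0.661, 0.001], [0.0, 0.001, -1.0]]
force: [-2.9, 4.6, 4.4]
grip_width: 0.0157
grasp_force: 60.0
t 13.32 cur [ 0.5137 -0.3355  0.0847] yaw -131.4 q [-0.26  0.4  -0.32 -0.   -0.85 -0.46] F [-2.9  4.6  4.4] grip 0.0157 60.0 -> rz 0 shift [-1.7  0.4 -0.3]
```

Width is still 15.7 mm, so the bar is turning with the tool. I'll carry on to 90°.

```bash
python3 -m creep '[[[0,0,-10],[0,0,0],0.9],[[0,0,-20],[0,0,0],0.9],[[0,0,-30],[0,0,0],0.9],[[0,0,-40],[0,0,0],0.9],[[0,0,-50],[0,0,0],0.9],[[0,0,-58],[0,0,0],0.9],[[0,0,-58],[0,0,0],0.9],[[0,0,-58],[0,0,0],0.9]]' 
python3 go.py .5145 -.334 .085
```

```text
time_s: 14.32
tcp_pos: [0.5114, -0.3351, 0.0846]
eef_rot: [[0.281, -0.96, -0.005], [-0.96, -0.281, 0.002], [-0.003, 0.004, -1.0]]
force: [-8.6, 5.6, 10.1]
grip_width: 0.0157
grasp_force: 60.0
t 14.32 cur [ 0.5114 -0.3351  0.0846] yaw -73.7 q [-0.26  0.4  -0.32 -0.   -0.85  0.55] F [-8.6  5.6 10.1] grip 0.0157 60.0 -> rz 0 shift [-0.2 -3.3 -0.4]
```

```bash
python3 -m creep '[[[0,0,0],[0,0,0],0.3],[[0,0,0],[0,0,0],-0.3],[[0,0,0],[0,0,0],-0.3],[[0,0,0],[0,0,0],-0.3],[[0,0,0],[0,0,-40],-0.3],[[0,0,0],[0,0,-90],-0.3],[[0,0,0],[0,0,-140],0.2],[[0,0,0],[0,0,-170],0.32],[[0,0,0],[0,0,-170],0.32]]' 10
python3 go.py .5485 -.123 .25 -25.3
python3 - <<'E'
from h import *;from bench import camera
c=camera("top");np.savez("/tmp/top1.npz",**c)
cv2.imwrite("pics/top1.png",c["color"][:,:,::-1])
E
```

```text
time_s: 15.45
tcp_pos: [0.5155, -0.3366, 0.2578]
eef_rot: [[0.282, -0.96, 0.005], [-0.96, -0.282, -0.002], [0.003, -0.004, -1.0]]
force: [0.1, 0.8, 0.1]
grip_width: 0.0333
grasp_force: 0.0
t 15.45 cur [ 0.5155 -0.3366  0.2578] yaw -73.6 q [-0.26  0.25 -0.11  0.   -1.21  0.55] F [0.1 0.8 0.1] grip 0.0333 0.0 -> rz -48.3 shift [-195.7  -91.7    7.5]
```

View pics/top1.png

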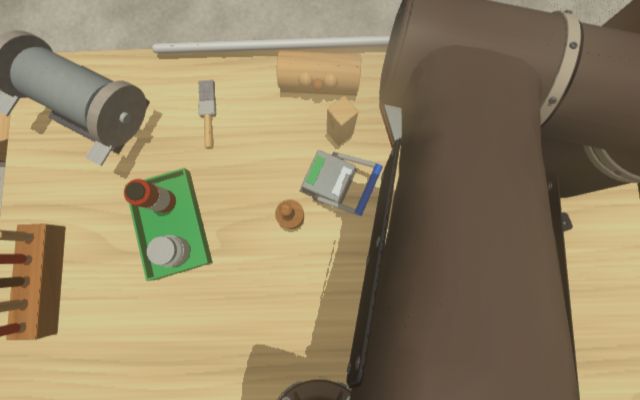

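The picture shows the can upright in the tray (150,193) and the mallet and blank in place. The main is hidden by the arm, so I'll check it once over the handle.

```bash
python3 -m creep '[[[0,0,-10],[-40,-18,0],0.32],[[0,0,-20],[-80,-37,0],0.32],[[0,0,-30],[-120,-56,0],0.32],[[0,0,-40],[-160,-75,0],0.32],[[0,0,-48],[-190,-89,0],0.32],[[0,0,-48],[-195,-92,0],0.32],[[0,0,-48],[-195,-92,0],0.32],[[0,0,-48],[-195,-92,0],0.32]]' >/dev/null
python3 go.py .5485 -.123 .093 -25.3
python3 - <<'E'
from h import *;from bench import camera
c=camera("top");P=cloud(c)
def rect(m,n):
    q=P[m]; r=cv2.minAreaRect((q[:,:2]*1000).astype(np.float32)); print(n,len(q),np.median(q,0).round(3),r)
w=np.zeros(P.shape[:2],bool);w[170:240,420:495]=1
rect(w&(P[...,2]>.09)&(P[...,2]<.115),"mainbar")
w[:]=0;w[150:220,300:390]=1
hsv=cv2.cvtColor(c["color"],cv2.COLOR_RGB2HSV)
rect(w&(P[...,2]>.07)&(P[...,2]<.12)&(cv2.inRange(hsv,(100,90,50),(125,255,255))>0),"bluebar")
w=camera("wrist")
cv2.imwrite("pics/w2.png",w["color"][:,:,::-1])
E
```

```text
t 16.5 cur [ 0.5474 -0.1238  0.254 ] yaw -25.8 q [ 0.13  0.17 -0.23  0.   -1.18  0.99] F [ 0.  -0.7  0.6] grip 0.0303 0.0 -> rz -0.5 shift [  0.8  -1.3 161. ]
mainbar 290 [ 0.514 -0.332  0.101] ((514.7271728515625, -334.3454895019531), (15.955952644348145, 86.86529541015625), 16.869516372680664)
bluebar 183 [ 0.536 -0.117  0.103] ((537.4072875976562, -118.68206024169922), (13.680073738098145, 95.44417572021484), 65.47367858886719)
```

View pics/w2.png

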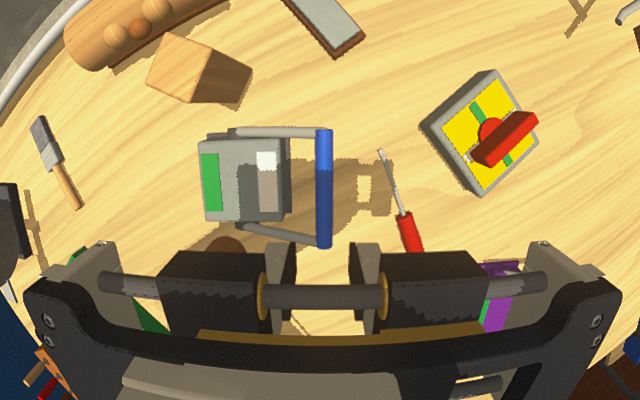

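The wrist picture shows the isolator bar (505,140) over its white marks, so the main is off. Measured, it has turned 90°. The blue bar (324,190) is centred between the fingers. I'll go down around it.

```bash
python3 -m creep '[[[0,0,0],[1,-1,30],0.1],[[0,0,0],[1,-1,70],0.1],[[0,0,0],[1,-1,110],0.1],[[0,0,0],[1,-1,140],0.1],[[0,0,0],[1,-1,158],0.1],[[0,0,0],[1,-1,160],0.1],[[0,0,0],[1,-1,160],0.4],[[0,0,0],[1,-1,160],0.45],[[0,0,0],[1,-1,160],0.45]]' 
python3 go.py .5485 -.123 .093 -25.3
python3 - <<'E'
import numpy as np
# arc in tool axes: box y -> -tool y, up -> -tool z
a0=np.arcsin(50/110)
for t in np.arange(0,2.3,.1):
    a=a0+t; print(round(t,1),"y",round(-(98-110*np.cos(a)),0),"z",round(-(110*np.sin(a)-50),0))
E
```

```text
time_s: 17.73
tcp_pos: [0.5494, -0.1229, 0.0955]
eef_rot: [[0.901, -0.433, 0.001], [-0.433, -0.901, -0.0], [0.001, -0.0, -1.0]]
force: [0.7, -2.9, 1.1]
grip_width: 0.0245
grasp_force: 1.7
t 17.73 cur [ 0.5494 -0.1229  0.0955] yaw -25.6 q [ 0.13  0.32 -0.43  0.   -0.83  0.99] F [ 0.7 -2.9  1.1] grip 0.0245 1.7 -> rz -0.3 shift [-0.8  0.5  2.5]
0.0 y -0.0 z -0.0
0.1 y -6.0 z -10.0
0.2 y -12.0 z -18.0
0.3 y -19.0 z -27.0
0.4 y -27.0 z -34.0
0.5 y -36.0 z -41.0
0.6 y -45.0 z -47.0
0.7 y -55.0 z -51.0
0.8 y -66.0 z -55.0
0.9 y -76.0 z -58.0
1.0 y -87.0 z -59.0
1.1 y -98.0 z -60.0
1.2 y -109.0 z -59.0
1.3 y -120.0 z -58.0
1.4 y -131.0 z -55.0
1.5 y -141.0 z -51.0
1.6 y -151.0 z -46.0
1.7 y -160.0 z -41.0
1.8 y -169.0 z -34.0
1.9 y -177.0 z -27.0
2.0 y -184.0 z -18.0
2.1 y -191.0 z -9.0
2.2 y -196.0 z 0.0
```

```bash
python3 -m creep '[[[0,0,0],[0,0,1],0.8],[[0,0,0],[0,0,1],0.8],[[0,0,0],[0,0,1],0.8]]' 20
python3 -m creep '[[[0,0,0],[0,-6,-10],0.8],[[0,0,0],[0,-12,-18],0.8],[[0,0,0],[0,-19,-27],0.8],[[0,0,0],[0,-27,-34],0.8],[[0,0,0],[0,-36,-41],0.8],[[0,0,0],[0,-45,-47],0.8]]'
python3 go.py .5485 -.123 .093
```

```text
time_s: 18.1
tcp_pos: [0.548, -0.1257, 0.0952]
eef_rot: [[0.902, -0.433, -0.002], [-0.433, -0.902, -0.004], [0.0, 0.004, -1.0]]
force: [-5.6, -17.2, 11.4]
grip_width: 0.0177
grasp_force: 20.0
time_s: 18.85
tcp_pos: [0.5678, -0.0845, 0.143]
eef_rot: [[0.901, -0.433, -0.0], [-0.433, -0.901, -0.003], [0.001, 0.003, -1.0]]
force: [-2.6, -7.5, 8.0]
grip_width: 0.0172
grasp_force: 20.0
t 18.85 cur [ 0.5678 -0.0845  0.143 ] yaw -25.7 q [ 0.2   0.28 -0.35  0.   -0.94  0.93] F [-2.6 -7.5  8. ] grip 0.0172 20.0 -> rz 0 shift [-0.8 42.8 50.1]
```

```bash
python3 -m creep '[[[0,0,0],[0,-10,-4],0.8],[[0,0,0],[0,-21,-8],0.8],[[0,0,0],[0,-31,-11],0.8],[[0,0,0],[0,-42,-12],0.8],[[0,0,0],[0,-53,-13],0.8],[[0,0,0],[0,-64,-12],0.8],[[0,0,0],[0,-75,-11],0.8],[[0,0,0],[0,-86,-8],0.8],[[0,0,0],[0,-96,-4],0.8]]'
python3 -m creep '[[[0,0,0],[0,-10,5],0.8],[[0,0,0],[0,-19,10],0.8],[[0,0,0],[0,-28,17],0.8],[[0,0,0],[0,-36,24],0.8],[[0,0,0],[0,-43,33],0.8],[[0,0,0],[0,-50,42],0.8],[[0,0,0],[0,-54,49],0.8],[[0,0,0],[0,-55,51],0.8],[[0,0,0],[0,-55,51],0.8]]'
python3 go.py .632 .054 .095
```

```text
time_s: 19.98
tcp_pos: [0.6105, 0.0054, 0.1442]
eef_rot: [[0.901, -0.433, 0.0], [-0.433, -0.901, 0.0], [0.0, -0.0, -1.0]]
force: [3.4, -2.4, 1.0]
grip_width: 0.0173
grasp_force: 20.0
time_s: 21.1
tcp_pos: [0.6328, 0.0511, 0.0957]
eef_rot: [[0.901, -0.433, -0.002], [-0.433, -0.901, -0.004], [-0.0, 0.005, -1.0]]
force: [-6.6, -14.5, 20.0]
grip_width: 0.0177
grasp_force: 20.0
t 21.1 cur [0.6328 0.0511 0.0957] yaw -25.7 q [ 0.39  0.42 -0.26  0.   -0.89  0.73] F [ -6.6 -14.5  20. ] grip 0.0177 20.0 -> rz 0 shift [-1.9 -2.3  0.7]
```

Landed. Now I'll open, retreat up and check.

```bash
python3 -m creep '[[[0,0,0],[0,0,0],0.3],[[0,0,0],[0,0,0],0.2],[[0,0,0],[0,0,0],0.2],[[0,0,0],[0,0,-15],0.2],[[0,0,0],[0,0,-55],0.2],[[0,0,0],[0,0,-110],0.2],[[0,0,0],[0,0,-150],0.2],[[0,0,0],[-60,0,-150],0.2],[[0,0,0],[-120,0,-150],0.2],[[0,0,0],[-120,0,-150],0.2]]' 
python3 - <<'E'
from h import *;from bench import camera
c=camera("scene");P=cloud(c);hsv=cv2.cvtColor(c["color"],cv2.COLOR_RGB2HSV)
w=np.zeros(P.shape[:2],bool);w[150:260,200:345]=1
q=P[w&(P[...,2]>.07)&(P[...,2]<.12)&(cv2.inRange(hsv,(100,90,50),(125,255,255))>0)]
print(len(q),np.median(q,0).round(3) if len(q) else 0)
cv2.imwrite("pics/s3.png",c["color"][:,:,::-1])
E
```

```text
time_s: 22.35
tcp_pos: [0.523, 0.1073, 0.2455]
eef_rot: [[0.903, -0.43, 0.002], [-0.43, -0.903, 0.002], [0.001, -0.002, -1.0]]
force: [-0.1, 0.4, 1.2]
grip_width: 0.0354
grasp_force: 0.0
269 [0.631 0.057 0.101]
```

View pics/s3.png

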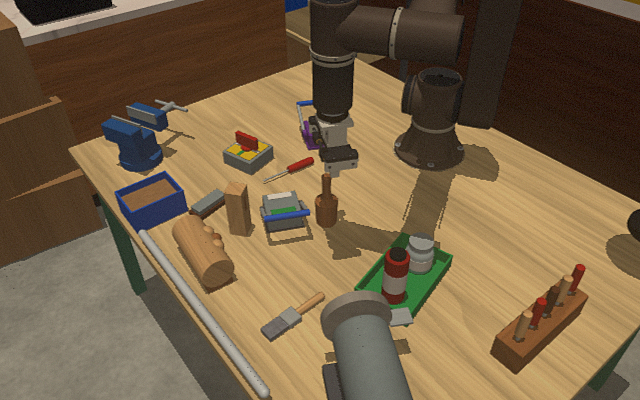

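The picture shows the blue bar at the green end (287,215), the can upright in the tray (396,275), the isolator off (247,143), and the mallet and blank standing. The robot is clear of everything, so I'm handing in.

```bash
python3 -c "
from bench import *
print(sign_off())"
```

```text
the job is handed in; nothing more can be done
None
```

The job is handed in: the main is off, the can stands upright in the green tray, and the changeover handle rests at the green end. No verdict came back from the hand-in.

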